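Turn the counter carousel until the tape faces the customer

ROBOT

A 6-joint arm with a two-finger parallel gripper is mounted at the origin on the work surface. World frame = base frame: x ahead of the robot, y to its left, z up, the work surface at z = 0. Lengths are in mm, angles in rad, forces in N, time in s.
With the tool pointing down it reaches from about 375 to 975 mm from the base axis. Payload 3.8 kg.
Tool frame: the origin (TCP) lies between the finger pads; the fingertips stand 17 mm ahead of it and the grasp point (between the pads) lies 2 mm behind it; z points along the fingers, y is the direction in which the jaws open and shut (so a half turn about z gives the same grasp; the last joint's range is limited). The gripper opens to 88 mm and grips with 3 to 60 N. Pads are 18 mm wide; open, the fingers measure 123 mm over their backs; the gripper's body (75 mm by 187 mm) begins 45 mm behind the grasp point.
Start: joints at [1.235, 0.264, 1.604, -0, 1.274, -0.037], TCP at [198.7, 645.086, 255.706] pointing down, gripper open.
Joint ranges: [-2.63, 2.63], [-0.94, 2.18], [0.31, 2.57], [-1.31, 4.45], [0, 2.66], [-2.55, 2.55]. Speed limits (rad/s): [2.57, 2.57, 3.14, 3.14, 3.14, 3.14].

INTERFACE

Orientations are given as a unit quaternion [w, x, y, z].
In Python, from rig import r, eyes, job gives the robot as it stands.
- The arm moves only by the tool apply_moves, never from a script. Its argument "targets" is a list of rows, each a list of 3 entries, a list of its own where there are three numbers: the shift along the tool's x, y, z in cm, then the turn about the tool's z in degrees, then the opening in per cent of the stroke, from 0 (shut) to 100 (fully open). In form: [[[x, y, z], roll, hand], ...]. A call has 1 to 10 rows; each row shifts and turns the pose as measured when the row begins, along the tool's axes as they then stand; what a row does not reach is not made up. A row lasts 1/8 s, in which the tool goes at most 62.5 mm and 10.7 degrees, less where a joint would pass 70% of its speed; a pose out of reach is approached as far as the arm can. A call is refused whole if a number of a shift passes 6.25 or a number of a turn 10.7, either way. A call with a gripper value outside its range is refused whole. The fingers move at their own pace and stop on an object; "grip_force" is the grip in N (left out, the last holds). Time passes only in rows, so rows that do not move let the fingers close. It gives the time, the measured TCP pose, the force and the opening at its end, in the units of the state.
- r.state(): the state, without advancing time (a new reading comes with each control period).
- eyes.get_image(name): name is "scene" or "top" or "wrist"; returns the picture (384x512x3 uint8, red, green, blue); there is no depth.
- eyes.get_calibration(name): a dict with "K" (3x3 intrinsics, pixels), "k1" (the pictures are not rectified: a ray, as slopes to the right and down, at radius r is drawn at 1 + k1 r^2 times it, then the intrinsics apply), "camera_from_world" (4x4, takes a point from world to camera coordinates). Camera axes: x right, y down, z forward; pixel columns grow to the right and rows downward; lengths in mm; the calibration is good to about 2 mm. A picture is of the moment at which its call begins: read the wrist's pose just before it. get_calibration takes no time and is no camera call; for the wrist camera it gives the pose at the moment of the call.
- job.job_done(): hands the job in, once; it reports no verdict.
The state is a dict: "time_s": time; "q": joint angles; "joint_velocities": joint speeds; "tau": joint torques, N m; "eef_pos": TCP position; "ee_rot": TCP orientation; "wrist_force": force on the tool from outside, world axes, zero at the start; "ft_torque": the same for the moment, N m; "gripper_width": finger opening in mm.
Only numpy, scipy, OpenCV 4.12 (cv2) and the standard library are available. Lean on these libraries where they do the work, as an engineer would, in place of code of your own. Each camera call takes 0.05 s, during which the arm holds its last target.

TASK

Turn the round counter carousel, either way, by pushing it round at its notched rim with the fingertips until the roll of tape stands right in line with the brass arrowhead on the customer's side, and leave it standing still there with all its goods aboard. Do not touch or lift any of the goods, nor the dividers and hub between them, and leave the other things on the counter where they are.

Things in the scene. Friction and masses are not known exactly. Their poses are not given: they have to be found in the camera images.
- tray: Round wooden tray, 1.4 kg, turning endlessly both ways about its vertical axis. Origin on that axis at counter height, z up; x runs through the middle of one of five goods bays, one every 72 degrees. Floor 34 mm, lip (radius 126 mm) 50 mm above the counter. Stiff bearing: about 1 to 2 N at the rim turns it; let go after a slow push it stops within a few degrees.
- notch (a point): Middle of one of the rim's five finger notches, 140 mm from the axis, 36 mm above the counter, 36 degrees from the tray's x; the others follow every 72 degrees. Notch: open outward and above, bottom at radius 126 mm, some 85 mm wide. Between notches stand broad lobes (radius to 151 mm, 22 to 50 mm above the counter), one outside each bay: push a lobe's end face from inside a notch.
- dividers: Fixed on the tray and turning with it: round hub (radius 22 mm, top 64 mm above the counter) and five thin radial plywood dividers, tops 48 mm above the counter, at the notch angles. Same origin and axes as the tray. Not to be touched.
- foot: Fixed steel foot under the tray, not turning with it. Origin on the tray's axis at counter height. Its x axis is the pointing line: out along it, 165 to 215 mm from the axis and 16 mm high, lies a solid brass arrowhead whose tip points in at the tray, roughly on the side away from the robot.
- front (a point): Fixed point on the pointing line, 85 mm from the tray's axis, at the height of the tray floor: where the middle of the tape's underside is to come.
- tape: Roll of paper tape lying flat on the tray in one of the bays, a ring of 64 mm outer and 38 mm inner diameter, 25 mm high. Origin at the centre of its underside, 85 mm from the tray's axis. Stands loose and rides with the tray.
- carton: Small cardboard carton 48 x 42 x 42 mm standing loose in a bay; origin at the centre of its underside.
- tin: Low round tin with paper label, 54 mm diameter, 45 mm high, standing loose in a bay; origin at the centre of its underside.
- jar: Low clear jar with cap, 52 mm diameter, 48 mm high, standing loose in a bay; origin at the centre of its underside.
- bolt: Large steel hex bolt standing on its head in a bay, head 42 mm across and 14 mm high, shank 22 mm in diameter, 48 mm high in all; origin at the centre of its underside.
- brush: Paint brush lying on the counter to the robot's left of the carousel, along its own x axis.
- knife: Putty spatula lying on the counter to the robot's right of the carousel, along its own x axis.
- big_carton: Cardboard carton 110 x 80 x 70 mm on the counter, far right.
- filler: White can of filler, 80 mm diameter, 90 mm high, on the counter, far left.
There are look-alikes about, which are no part of the job. What is shaped like the carton but green is not meant.

How it is judged (in metres and radians):
At the end, for the whole second after the job is handed in: The tape's centre lies within 14 mm to either side of the arrowhead's pointing line, on the arrowhead's side of the tray; the tray is at rest, and all five goods stand upright on the tray floor (y of tape in the frame of foot between -0.014 and 0.014 m and x of tape in the frame of foot above 0.05 m and angular speed of tray below 0.05 rad/s and height (world z) of tape between 0.029 and 0.042 m and horizontal distance between each of tape, carton, tin, jar, bolt and tray below 0.115 m and angle between each of tape, carton, tin, jar, bolt's own z axis and vertical below 0.2 rad and height (world z) of carton between 0.029 and 0.042 m and height (world z) of tin between 0.029 and 0.042 m and height (world z) of jar between 0.029 and 0.042 m and height (world z) of bolt between 0.029 and 0.042 m); the robot touches nothing.
It fails at once if the robot touches any of the goods (contact force between any of the fingers, the arm and tape above 0.5 N or contact force between any of the fingers, the arm and carton above 0.5 N or contact force between any of the fingers, the arm and tin above 0.5 N or contact force between any of the fingers, the arm and jar above 0.5 N or contact force between any of the fingers, the arm and bolt above 0.5 N).
It fails at once if the robot touches the dividers or hub (contact force between any of the fingers, the arm and dividers above 0.5 N).
It fails at once if any of the goods is lifted off the tray or tipped over (height (world z) of any of tape, carton, tin, jar, bolt above 0.046 m or angle between any of tape, carton, tin, jar, bolt's own z axis and vertical above 0.5 rad).
It fails at once if the brush, spatula, big carton or filler can on the counter is moved by more than 30 mm (distance of any of brush, knife, big_carton, filler from where it was at the start of the episode above 0.03 m).
It also fails if it takes over 64 s, if anything falls off the work surface, if the arm or the gripper's body presses on something with over 40 N, if the wrist force passes 120 N, or if a joint passes its speed limit or range.

## Working session

There is one attempt and no reset: what is moved stays moved. The work goes in short steps, Python scripts to look and compute and a tool call to move; the robot and the scene stay as the last step left them, time stands still between calls to the robot, and variables do not carry over. Pictures are saved under pics/ and viewed, and the job is handed in when it is done.

Besides the shell and the picture viewer there is one more tool, called after "Emit:" as name([rows], argument=value, ...), one row to a line, values as JSON. apply_moves: Moves the arm, as the interface text tells. Its arguments: {"type":"object","properties":{"targets":{"type":"array"},"grip_force":{"type":"number"}},"required":["targets"]}

```bash
mkdir -p pics; ls
python3 - <<'E'
from rig import r,eyes,job
import cv2
print(r.state())
for n in ("scene","top"):
    c=eyes.get_calibration(n); print(n,c)
    cv2.imwrite(f"pics/{n}0.png",eyes.get_image(n)[:,:,::-1])
E
```

```text
pics
{'time_s': 0.0, 'q': array([ 1.23508824e+00,  2.64750309e-01,  1.60534276e+00, -3.66537360e-05,
        1.27370465e+00, -3.68790803e-02]), 'joint_velocities': array([ 0.00010312, -0.00114485,  0.00129449, -0.00075956, -0.00083482,
        0.00115724]), 'tau': array([ 1.70668154e-03, -5.02130091e+01, -3.56861401e+01,  7.31417234e-02,
        2.98516592e-02, -1.57799818e-04]), 'eef_pos': array([198.50144143, 644.45917737, 254.40675087]), 'ee_rot': array([-1.86994057e-04,  1.48853769e-01,  9.88858604e-01, -1.08670209e-03]), 'wrist_force': array([-0.32164428,  0.75143365,  0.3464783 ]), 'ft_torque': array([ 0.04197591, -0.00929605, -0.00591678]), 'gripper_width': 88.22459930262242}
scene {'K': array([[392.62344249,   0.        , 255.82334574],
       [  0.        , 392.62344249, 192.45338743],
       [  0.        ,   0.        ,   1.        ]]), 'k1': -0.019779307583936177, 'camera_from_world': array([[-5.86188482e-01,  8.10128561e-01,  8.64744099e-03,
         3.62323496e+02],
       [ 5.31473153e-01,  3.92572680e-01, -7.50615066e-01,
        -3.08162659e+02],
       [-6.11489453e-01, -4.35406024e-01, -6.60683164e-01,
         1.69882258e+03],
       [ 0.00000000e+00,  0.00000000e+00,  0.00000000e+00,
         1.00000000e+00]])}
top {'K': array([[381.75519272,   0.        , 259.57544453],
       [  0.        , 381.75519272, 192.07998554],
       [  0.        ,   0.        ,   1.        ]]), 'k1': 0.02847487082496468, 'camera_from_world': array([[-1.22305863e-02, -9.99652753e-01,  2.33406457e-02,
        -6.93320172e+00],
       [-9.92952870e-01,  9.39025563e-03, -1.18137300e-01,
         6.19402942e+02],
       [ 1.17877103e-01, -2.46210495e-02, -9.92722918e-01,
         1.24405061e+03],
       [ 0.00000000e+00,  0.00000000e+00,  0.00000000e+00,
         1.00000000e+00]])}
```

View pics/scene0.png

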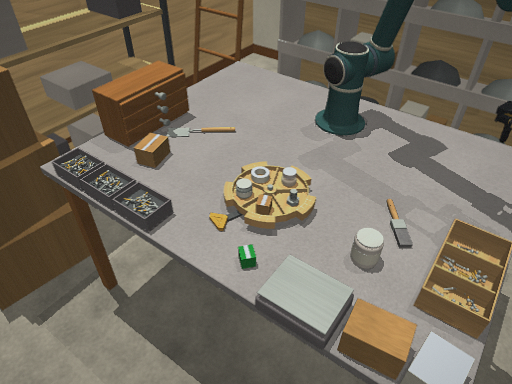

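View pics/top0.png

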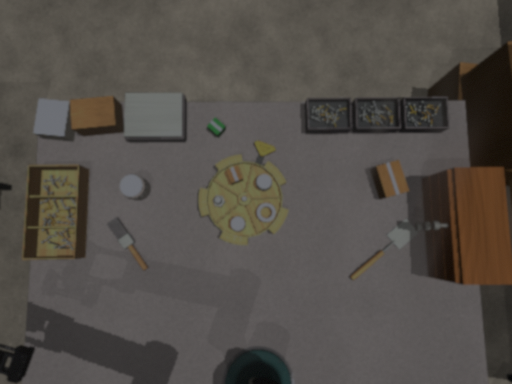

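The top view shows the carousel at about (243,200), the brass arrowhead at (264,149) and a ring-shaped roll at (266,211). I'll check these in a close crop.

```bash
cat > h.py <<'E'
import numpy as np,cv2
from rig import r,eyes,job
def ray(c,u,v):
    K=c["K"];d=np.array([(u-K[0,2])/K[0,0],(v-K[1,2])/K[1,1]]);s=d.copy()
    for _ in range(20): s=d/(1+c["k1"]*(s@s))
    T=c["camera_from_world"];R=T[:3,:3]
    return -R.T@T[:3,3], R.T@np.array([s[0],s[1],1])
def pt(c,u,v,z):
    o,d=ray(c,u,v); return o+d*(z-o[2])/d[2]
def pix(c,P):
    T=c["camera_from_world"];p=T[:3,:3]@np.array(P,float)+T[:3,3];s=p[:2]/p[2];s=s*(1+c["k1"]*(s@s))
    return c["K"][0,0]*s[0]+c["K"][0,2],c["K"][1,1]*s[1]+c["K"][1,2]
E
python3 - <<'E'
from h import *
im=cv2.imread("pics/top0.png");cr=im[135:255,185:305];cv2.imwrite("pics/cropt.png",cv2.resize(cr,(600,600),interpolation=cv2.INTER_CUBIC))
im=cv2.imread("pics/scene0.png");cr=im[150:240,200:330];cv2.imwrite("pics/crops.png",cv2.resize(cr,(780,540),interpolation=cv2.INTER_CUBIC))
E
```

```text
(no output)
```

View pics/cropt.png

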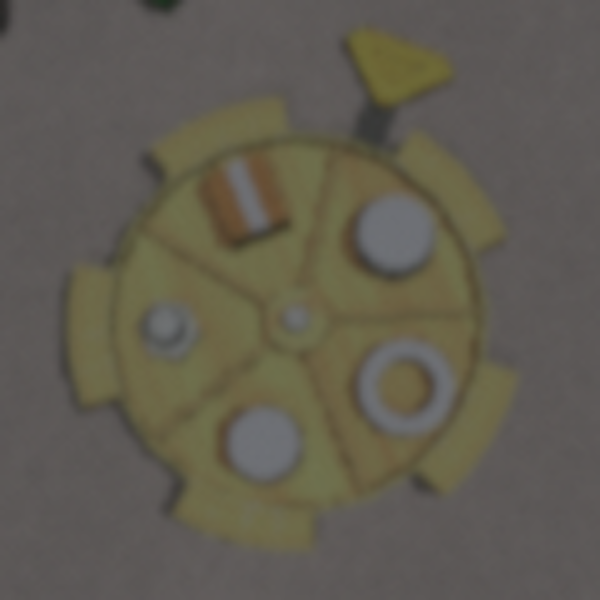

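View pics/crops.png

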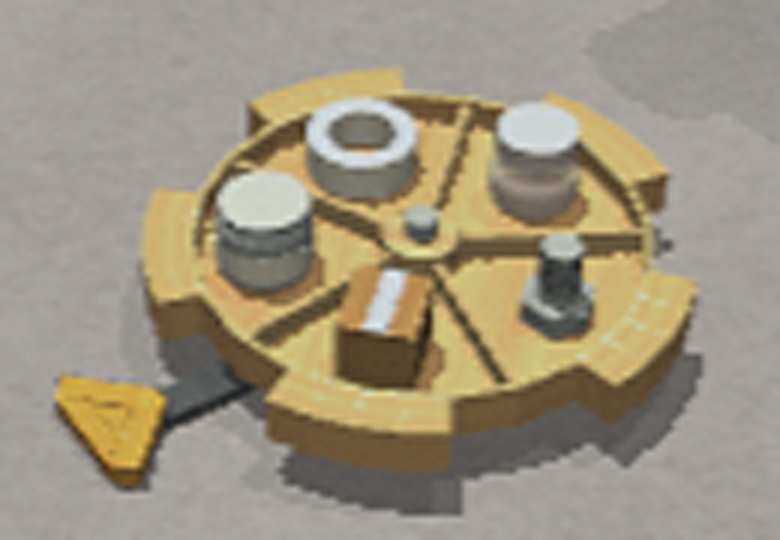

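```bash
cat > meas.py <<'E'
from h import *
from scipy.optimize import least_squares
def angs(im,c,verbose=True):
    hsv=cv2.cvtColor(im,cv2.COLOR_RGB2HSV)
    m=((hsv[...,0]>15)&(hsv[...,0]<35)&(hsv[...,1]>70)).astype(np.uint8)
    return hsv,m
E
python3 - <<'E'
from meas import *
im=cv2.imread("pics/top0.png")[:,:,::-1].copy();c=eyes.get_calibration("top")
hsv,m=angs(im,c)
for u,v in [(243,162),(264,149),(285,233),(275,220)]: print(hsv[v,u])
n,l,st,ce=cv2.connectedComponentsWithStats(m)
for i in range(1,n):
    if st[i,4]>40: print(st[i],ce[i])
E
```

```text
[28 73 91]
[ 26 131 107]
[ 6 14 92]
[ 26  75 102]
[ 440   42   72  125 2263] [489.49359258  97.91648255]
[432  81  14  14  57] [437.96491228  86.89473684]
[ 70  96  51  37 946] [ 88.53488372 112.39323467]
[254 141  22  16 212] [263.57075472 147.91981132]
[ 199  155   89   89 4279] [241.89530264 198.41201215]
[391 161  18  31 207] [399.39130435 176.37681159]
[  22  165   67   95 4424] [ 53.27893309 212.17924955]
[375 166  19  31 252] [383.95634921 182.54761905]
[506 173   6  15  46] [509.13043478 180.60869565]
[262 208   9   9  69] [265.88405797 212.07246377]
[128 245  17  24  76] [135.5        254.97368421]
[351 251  33  29 190] [366.27894737 265.35263158]
```

```bash
cat > meas.py <<'E'
from h import *
from scipy.optimize import least_squares
def run(im,c,th=60):
    hsv=cv2.cvtColor(im,cv2.COLOR_RGB2HSV)
    m=((hsv[...,0]>15)&(hsv[...,0]<35)&(hsv[...,1]>th)).astype(np.uint8)
    n,l,st,ce=cv2.connectedComponentsWithStats(m[:, :])
    out={}
    tr=[i for i in range(1,n) if 190<st[i,0]<215 and st[i,4]>2000][0]
    cs,_=cv2.findContours((l==tr).astype(np.uint8),cv2.RETR_EXTERNAL,cv2.CHAIN_APPROX_NONE)
    P=np.array([pt(c,u,v,50)[:2] for u,v in max(cs,key=len)[:,0]])
    x=np.r_[P.mean(0),150]
    for k in range(6):
        d=np.hypot(*(P-x[:2]).T); s=d>143
        x=least_squares(lambda x:np.hypot(*(P[s]-x[:2]).T)-x[2],x,loss="soft_l1").x
    out["c"]=x
    a=np.degrees(np.arctan2(*(P-x[:2]).T[::-1]))
    # lobe phase: fifth harmonic of contour radius
    g=np.arange(-180,180,1.); o=np.argsort(a); rr=np.interp(g,a[o],d[o],period=360)
    out["phase72"]=-np.degrees(np.angle((rr*np.exp(-5j*np.radians(g))).sum()))/-5
    ar=[i for i in range(1,n) if abs(ce[i][0]-264)<8 and abs(ce[i][1]-148)<8]
    if ar:
        i=ar[0];pa=pt(c,*ce[i],16);out["arrow"]=pa
        out["arrow_ang"]=np.degrees(np.arctan2(*(pa[:2]-x[:2])[::-1]));out["arrow_r"]=np.hypot(*(pa[:2]-x[:2]))
        cs,_=cv2.findContours((l==i).astype(np.uint8),cv2.RETR_EXTERNAL,cv2.CHAIN_APPROX_NONE)
        t=cv2.minEnclosingTriangle(cs[0])[1][:,0]
        T=np.array([pt(c,u,v,16)[:2] for u,v in t]);k=np.argmin(np.hypot(*(T-x[:2]).T))
        b=T.mean(0)-T[k]; out["arrow_dir"]=np.degrees(np.arctan2(b[1],b[0])); out["tip"]=T[k]
    return out
E
python3 - <<'E'
from meas import *
im=cv2.imread("pics/top0.png")[:,:,::-1].copy();c=eyes.get_calibration("top")
for th in(50,60,70):
  o=run(im,c,th)
  for k,v in o.items(): print(k,np.round(v,1))
x=o["c"]
for nm,u,v,z in [("tape",185+405/5,135+388/5,59),("tapein",265.9,212.1,55),("hub",185+295/5,135+320/5,66)]:
    p=pt(c,u,v,z);d=p[:2]-x[:2];print(nm,p,np.hypot(*d),np.degrees(np.arctan2(d[1],d[0])))
c2=eyes.get_calibration("scene")
for nm,u,v,z in [("tape",200+361/6,150+130/6,59),("hub",200+420/6,150+215/6,70)]:
    p=pt(c2,u,v,z);d=p[:2]-x[:2];print(nm,p,np.hypot(*d),np.degrees(np.arctan2(d[1],d[0])))
E
```

```text
c [596.8  39.5 149.9]
phase72 -21.3
arrow [775.5 -30.3  16. ]
arrow_ang -21.4
arrow_r 191.8
arrow_dir -16.6
tip [740.7 -18.5]
c [596.5  39.3 148.9]
phase72 -21.6
arrow [775.4 -30.7  16. ]
arrow_ang -21.4
arrow_r 192.1
arrow_dir -18.8
tip [741.4 -19.9]
c [596.8  39.3 147.6]
phase72 -21.8
arrow [775.4 -29.9  16. ]
arrow_ang -21.2
arrow_r 191.5
arrow_dir -15.5
tip [742.8 -19.2]
tape [548.75036567 -33.33014412  59.        ] 87.11185483316056 -123.48906002400199
tapein [550.6558947  -33.18863042  55.        ] 85.95568889428503 -122.48174212340867
hub [593.53494122  38.25801782  66.        ] 3.449473639174884 -162.0626557637816
tape [552.305233   -30.00477973  59.        ] 82.38478164413993 -122.70325252019937
hub [604.74260527  45.8724862   70.        ] 10.28345010540354 39.579703840082
```

Candidates for the target:
- **Tape:** the white ring at top (266,212). It is the only ring, and the close crop confirms it is the tape.
- **White discs in other bays:** the tin at (264,182) and the jar at (238,224). Both are solid.
- **Filler:** (133,187), off the tray.
- **Green carton:** (216,127), a look-alike that is not on the tray.

The tray axis is at about (597, 39.5). The tape bearing is −122.5° and the arrow bearing −21.3°, so the tray has to turn about +101° (counter-clockwise). I'll enter the notch at 57.5° with the fingers closed and tangential to the rim.

First I roll and close.

Emit:
apply_moves([
  [[0, 0, 0], 10.5, 0],
  [[0, 0, 0], 10.5, 0],
  [[0, 0, 0], 10.5, 0],
  [[0, 0, 0], 10.5, 0],
  [[0, 0, 0], 10.5, 0],
  [[0, 0, 0], 10.5, 0],
  [[0, 0, 0], 10.5, 0],
  [[0, 0, 0], 10.5, 0],
  [[0, 0, 0], 10.5, 0],
  [[0, 0, 0], 10.5, 0],
], grip_force=5)

```text
time_s: 1.35
eef_pos: [197.1, 640.6, 246.4]
ee_rot: [0.005, 0.886, 0.464, -0.006]
wrist_force: [-0.2, -0.0, -0.4]
gripper_width: 0.5
```

```bash
cat > go.py <<'E'
from h import *
import sys
from scipy.spatial.transform import Rotation as Ro
C=np.array([597,39.5])
def pose():
    s=r.state();q=s["ee_rot"];R=Ro.from_quat([q[1],q[2],q[3],q[0]]).as_matrix();return s,R
if __name__=="__main__":
    th,rad,z=map(float,sys.argv[1:4]);s,R=pose();t=np.radians(th)
    tgt=np.array([*(C+rad*np.array([np.cos(t),np.sin(t)])),z]);p=s["eef_pos"]
    ya=np.degrees(np.arctan2(R[1,1],R[0,1]));d=p[:2]-C
    print("t",s["time_s"],"pos",p.round(1),"tool y ang",ya.round(1),"polar",np.hypot(*d).round(1),np.degrees(np.arctan2(d[1],d[0])).round(1),"w",s["gripper_width"],"F",s["wrist_force"].round(1),"j",s["q"].round(2))
    print("shift cm",(R.T@(tgt-p)/10).round(2),"roll",((ya-(th-90)+180)%360-180).round(1), "zaxis",R[:,2].round(3))
E
python3 go.py 57.5 141 150
```

```text
t 1.35 pos [197.1 640.6 246.4] tool y ang -34.7 polar 722.0 123.6 w 0.4557984748374844 F [-0.2 -0.  -0.4] j [1.24 0.27 1.61 0.   1.27 1.84]
shift cm [-12.47  66.51  10.1 ] roll -2.2 zaxis [-0.005 -0.015 -1.   ]
```

Emit:
apply_moves([
  [[-1.1, 5.8, 0.3], 0, 0],
  [[-1.1, 5.8, 0.3], 0, 0],
  [[-1.1, 5.8, 0.3], 0, 0],
  [[-1.1, 5.8, 0.3], 0, 0],
  [[-1.1, 5.8, 0.3], 0, 0],
  [[-1.1, 5.8, 0.3], 0, 0],
  [[-1.1, 5.8, 0.3], 0, 0],
  [[-1.1, 5.8, 0.3], 0, 0],
  [[-1.1, 5.8, 0.3], 0, 0],
  [[-1.1, 5.8, 0.3], 0, 0],
])

```text
time_s: 2.6
eef_pos: [618.8, 209.4, 214.4]
ee_rot: [0.005, 0.884, 0.467, -0.008]
wrist_force: [0.5, 0.3, 0.4]
gripper_width: 0.6
```

```bash
python3 go.py 57.5 142 150
```

```text
t 2.6 pos [618.8 209.4 214.4] tool y ang -34.3 polar 171.3 82.7 w 0.5731616915115958 F [0.5 0.3 0.4] j [ 0.3   0.26  1.69 -0.01  1.21  0.9 ]
shift cm [-0.95  7.31  6.47] roll -1.8 zaxis [-0.01  -0.017 -1.   ]
```

Emit:
apply_moves([
  [[-0.3, 2.4, 2], -0.9, 0],
  [[-0.3, 2.4, 2], -0.9, 0],
  [[-0.3, 2.4, 2], 0, 0],
  [[0, 0, 0], 0, 0],
  [[0, 0, 0], 0, 0],
])

```text
time_s: 3.22
eef_pos: [676.5, 154.6, 150.5]
ee_rot: [0.005, 0.878, 0.478, -0.01]
wrist_force: [-0.3, 0.9, -0.1]
gripper_width: 0.5
```

```bash
python3 go.py 57.5 142 52
python3 - <<'E'
from h import *
c=eyes.get_calibration("wrist");cv2.imwrite("pics/w1.png",eyes.get_image("wrist")[:,:,::-1]);
im=eyes.get_image("top")[:,:,::-1];cv2.imwrite("pics/t1.png",cv2.resize(im[135:255,185:305],(600,600),interpolation=cv2.INTER_CUBIC))
E
```

```text
t 3.225 pos [676.5 154.6 150.5] tool y ang -32.8 polar 139.9 55.4 w 0.4612947917904698 F [-0.3  0.9 -0.1] j [ 0.2   0.38  1.65 -0.02  1.13  0.78]
shift cm [ 0.44 -0.5   9.84] roll -0.3 zaxis [-0.013 -0.018 -1.   ]
```

View pics/w1.png

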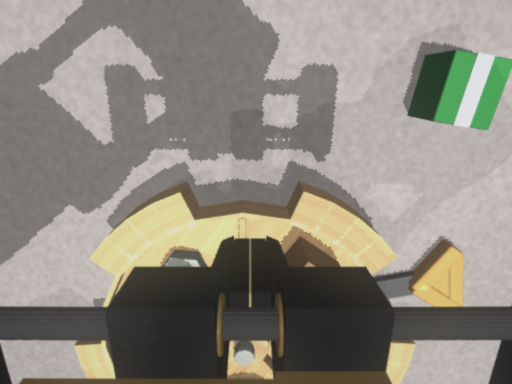

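View pics/t1.png

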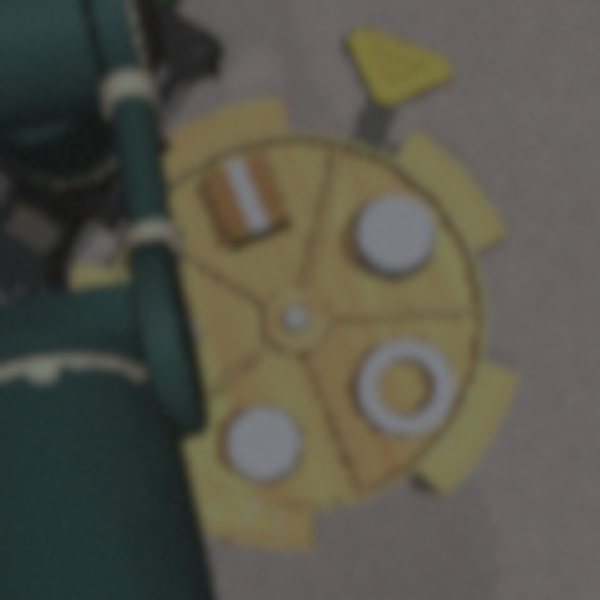

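The wrist view shows the notch between lobe corners near (190,187)-(205,217) and (302,184)-(290,217), with the fingers above it. I'll check the notch bottom and the lobe corners against the tray axis.

Run:
```python
from go import *
c=eyes.get_calibration("wrist")
for u,v in [(186,182),(303,183),(195,205),(290,206),(243,201),(106,225),(388,262)]:
    p=pt(c,u,v,50);d=p[:2]-C;print(u,v,p.round(1),np.hypot(*d).round(1),np.degrees(np.arctan2(d[1],d[0])).round(1))
s,R=pose();print(pix(c,s["eef_pos"]+17*R[:,2]))
```

```text
186 182 [643.4 190.9  50. ] 158.4 73.0
303 183 [715.3 143.6  50. ] 157.6 41.3
195 205 [638.3 172.7  50. ] 139.4 72.8
290 206 [698.  133.2  50. ] 137.8 42.8
243 201 [670.5 155.7  50. ] 137.5 57.7
106 225 [570.8 196.6  50. ] 159.2 99.5
388 262 [739.7  48.9  50. ] 143.0 3.8
(np.float64(250.2151862094571), np.float64(254.6972151146785))
```

Run:
```python
import cv2
im=cv2.imread("pics/w1.png");cv2.imwrite("pics/w1c.png",cv2.resize(im[170:270,80:410],(792,240),interpolation=cv2.INTER_CUBIC))
cv2.imwrite("pics/w1d.png",cv2.resize(im[170:260,170:320],(800,480),interpolation=cv2.INTER_NEAREST))
```

```text
(no output)
```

View pics/w1d.png

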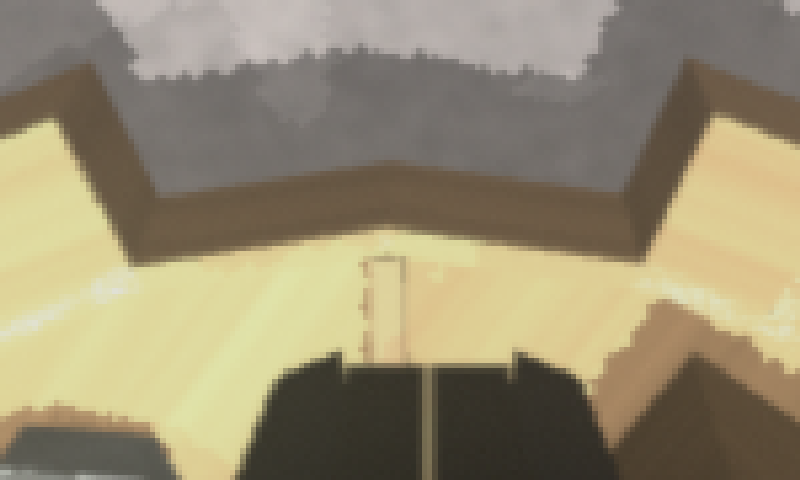

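Run:
```python
from go import *
c=eyes.get_calibration("wrist")
P=[]
for u,v in [(180.3,191.9),(303.5,191.9),(194.8,219.5),(290.4,219.1),(243.1,213.1)]:
    p=pt(c,u,v,50);P.append(p[:2]);d=p[:2]-C;print(u,v,p.round(1),np.hypot(*d).round(1),np.degrees(np.arctan2(d[1],d[0])).round(1))
```

```text
180.3 191.9 [635.2 187.1  50. ] 152.4 75.5
303.5 191.9 [712.2 137.4  50. ] 151.2 40.4
194.8 219.5 [631.2 163.1  50. ] 128.3 74.5
290.4 219.1 [692.8 123.7  50. ] 127.6 41.3
243.1 213.1 [665.2 147.5  50. ] 127.7 57.7
```

These agree with my model to about 1.5 mm (lobe 151–152, notch bottom 128, notch middle 57.7°). I'll centre over the notch, then descend.

Emit:
apply_moves([
  [[0.25, -0.5, 2.5], 0, 0],
  [[0.1, 0, 2.5], 0, 0],
  [[0, 0, 2], 0, 0],
  [[0, 0, 0], 0, 0],
])

```text
time_s: 3.82
eef_pos: [673.9, 163.2, 84.2]
ee_rot: [0.006, 0.877, 0.48, -0.006]
wrist_force: [0.4, -0.5, -0.5]
gripper_width: 0.5
```

```bash
python3 go.py 57.5 142 52
```

```text
t 3.825 pos [673.9 163.2  84.2] tool y ang -32.6 polar 145.6 58.1 w 0.5114100563272885 F [ 0.4 -0.5 -0.5] j [ 0.21  0.44  1.7  -0.02  1.01  0.79]
shift cm [-0.31  0.15  3.22] roll -0.1 zaxis [-0.005 -0.016 -1.   ]
```

Emit:
apply_moves([
  [[-0.15, 0, 1.5], 0, 0],
  [[-0.15, 0.1, 1.3], 0, 0],
  [[0, 0, 0], 0, 0],
])

```text
time_s: 4.2
eef_pos: [674.1, 160.0, 56.5]
ee_rot: [0.006, 0.877, 0.481, -0.005]
wrist_force: [-0.8, 0.5, 0.2]
gripper_width: 0.7
```

```bash
python3 go.py 57.5 142 52
```

```text
t 4.2 pos [674.1 160.   56.5] tool y ang -32.5 polar 143.0 57.4 w 0.6701152178938868 F [-0.8  0.5  0.2] j [ 0.2   0.47  1.71 -0.02  0.96  0.78]
shift cm [-0.1  -0.03  0.46] roll -0.0 zaxis [-0.002 -0.015 -1.   ]
```

Emit:
apply_moves([
  [[-0.01, -0.5, 0], -2, 0],
  [[-0.01, -0.5, 0], -2, 0],
  [[-0.01, -0.5, 0], -2, 0],
  [[-0.01, -0.5, 0], -2, 0],
  [[-0.01, -0.5, -0.05], -2, 0],
  [[-0.01, -0.5, -0.05], -2, 0],
  [[-0.01, -0.5, -0.05], -2, 0],
  [[-0.01, -0.5, -0.05], -2, 0],
])

```text
time_s: 5.2
eef_pos: [637.5, 177.4, 60.5]
ee_rot: [0.007, 0.796, 0.606, -0.003]
wrist_force: [0.2, 0.1, -0.7]
gripper_width: 0.7
```

```bash
python3 go.py 80 142 52
```

```text
t 5.2 pos [637.5 177.4  60.5] tool y ang -15.4 polar 143.8 73.6 w 0.6907931594283091 F [ 0.2  0.1 -0.7] j [ 0.24  0.41  1.79 -0.02  0.94  0.52]
shift cm [-0.23 -1.59  0.84] roll -5.4 zaxis [ 0.003 -0.015 -1.   ]
```

Emit:
apply_moves([
  [[-0.03, -0.5, 0.15], -2, 0],
  [[-0.03, -0.5, 0.15], -2, 0],
  [[-0.03, -0.5, 0.15], -2, 0],
  [[-0.03, -0.5, 0.15], -2, 0],
  [[-0.03, -0.5, 0.1], -2, 0],
  [[-0.03, -0.5, 0.1], -2.2, 0],
])

```text
time_s: 5.95
eef_pos: [607.2, 181.7, 53.3]
ee_rot: [0.007, 0.722, 0.692, -0.002]
wrist_force: [1.0, 0.9, 2.2]
gripper_width: 0.3
```

```bash
python3 go.py 90 142 52;python3 - <<'E'
from h import *
im=eyes.get_image("top")[:,:,::-1];cv2.imwrite("pics/t2.png",cv2.resize(im[135:255,185:305],(600,600),interpolation=cv2.INTER_CUBIC))
E
```

```text
t 5.95 pos [607.2 181.7  53.3] tool y ang -2.4 polar 142.5 85.9 w 0.287573418722152 F [1.  0.9 2.2] j [ 0.26  0.38  1.86 -0.02  0.9   0.31]
shift cm [-0.06 -1.02  0.12] roll -2.4 zaxis [ 0.006 -0.013 -1.   ]
```

View pics/t2.png

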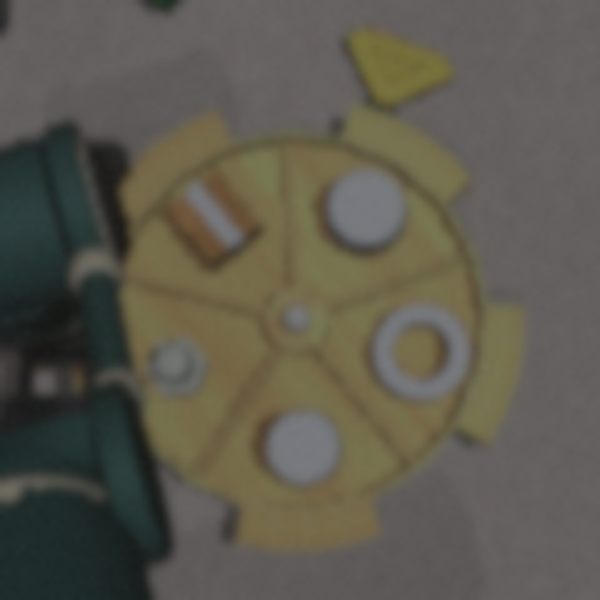

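The tray is turning and the tape has moved to about (421,352) in the crop. I'll carry on.

Emit:
apply_moves([
  [[-0.02, -0.55, 0], -2.3, 0],
  [[-0.02, -0.55, 0], -2.3, 0],
  [[-0.02, -0.55, 0], -2.3, 0],
  [[-0.02, -0.55, 0], -2.3, 0],
  [[-0.02, -0.55, 0], -2.3, 0],
  [[-0.02, -0.55, 0], -2.3, 0],
  [[-0.02, -0.55, 0], -2.3, 0],
  [[-0.02, -0.55, 0], -2.3, 0],
])

```text
time_s: 7.0
eef_pos: [560.5, 176.8, 52.2]
ee_rot: [0.005, 0.596, 0.803, -0.003]
wrist_force: [1.5, 0.5, 0.5]
gripper_width: 0.7
```

```bash
python3 go.py 110 142 52
```

```text
t 7.0 pos [560.5 176.8  52.2] tool y ang 16.8 polar 142.1 104.9 w 0.7283373040176522 F [1.5 0.5 0.5] j [ 0.27  0.31  1.96 -0.02  0.87 -0.01]
shift cm [-0.02 -1.27  0.02] roll -3.2 zaxis [ 0.004 -0.011 -1.   ]
```

Emit:
apply_moves([
  [[-0.02, -0.55, 0], -2.2, 0],
  [[-0.02, -0.55, 0], -2.2, 0],
  [[-0.02, -0.55, 0], -2.2, 0],
  [[-0.02, -0.55, 0], -2.2, 0],
  [[-0.02, -0.55, 0], -2.2, 0],
  [[-0.02, -0.55, 0], -2.2, 0],
  [[-0.02, -0.55, 0], -2.2, 0],
  [[-0.02, -0.55, 0], -2.2, 0],
  [[-0.02, -0.55, 0], -2.2, 0],
])

```text
time_s: 8.12
eef_pos: [514.1, 154.8, 52.2]
ee_rot: [0.003, 0.443, 0.897, -0.003]
wrist_force: [0.7, 1.2, 1.0]
gripper_width: 0.5
```

```bash
python3 go.py 130 142 52
```

```text
t 8.125 pos [514.1 154.8  52.2] tool y ang 37.5 polar 142.0 125.7 w 0.5120409365654782 F [0.7 1.2 1. ] j [ 0.25  0.22  2.07 -0.01  0.85 -0.4 ]
shift cm [-0.01 -1.06  0.02] roll -2.5 zaxis [ 0.003 -0.008 -1.   ]
```

Emit:
apply_moves([
  [[-0.02, -0.55, 0], -2.2, 0],
  [[-0.02, -0.55, 0], -2.2, 0],
  [[-0.02, -0.55, 0], -2.2, 0],
  [[-0.02, -0.55, 0], -2.2, 0],
  [[-0.02, -0.5, 0], -2, 0],
  [[-0.02, -0.5, 0], -2, 0],
  [[-0.02, -0.5, 0], -2, 0],
  [[-0.02, -0.5, 0], -2, 0],
  [[0, 0, 0], 0, 0],
])

```text
time_s: 9.25
eef_pos: [482.2, 123.9, 51.8]
ee_rot: [0.001, 0.301, 0.954, -0.003]
wrist_force: [0.0, 0.1, 0.3]
gripper_width: 0.5
```

```bash
python3 go.py 150 142 52;python3 - <<'E'
from h import *
im=eyes.get_image("top")[:,:,::-1];cv2.imwrite("pics/t3.png",cv2.resize(im[135:255,185:305],(600,600),interpolation=cv2.INTER_CUBIC))
E
```

```text
t 9.25 pos [482.2 123.9  51.8] tool y ang 55.0 polar 142.5 143.7 w 0.5422664712844301 F [0.  0.1 0.3] j [ 0.21  0.16  2.15 -0.01  0.83 -0.75]
shift cm [-0.1  -1.57 -0.01] roll -5.0 zaxis [ 0.    -0.006 -1.   ]
```

View pics/t3.png

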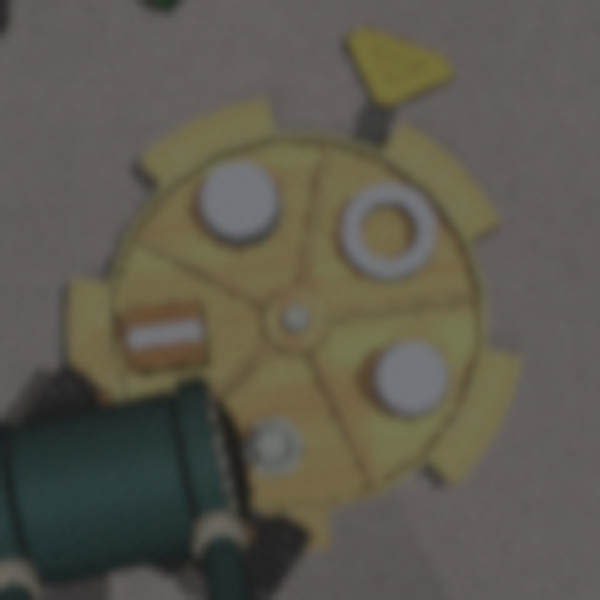

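```bash
cat > tp.py <<'E'
from go import *
def tape(fn,th=70):
    im=cv2.imread(fn);c=eyes.get_calibration("top")
    big=cv2.cvtColor(im,cv2.COLOR_BGR2HSV)
    w=((big[...,1]<45)&(big[...,2]>110)).astype(np.uint8)
    return w,big,c
E
python3 - <<'E'
from tp import *
c=eyes.get_calibration("top")
def a(u,v,z):
    p=pt(c,185+u/5,135+v/5,z);d=p[:2]-C;return np.hypot(*d).round(1),np.degrees(np.arctan2(d[1],d[0])).round(1)
print("tape",a(389,231,59),"t2",a(421,352,59),"t0",a(405,388,59))
for u,v in [(272,97),(135,165),(400,122),(500,222),(520,357),(447,485)]:print(a(u,v,50))
E
```

```text
tape (np.float64(84.7), np.float64(-48.8)) t2 (np.float64(87.3), np.float64(-106.4)) t0 (np.float64(87.4), np.float64(-123.5))
(np.float64(149.2), np.float64(5.1))
(np.float64(147.0), np.float64(45.5))
(np.float64(149.6), np.float64(-28.9))
(np.float64(151.7), np.float64(-65.7))
(np.float64(152.3), np.float64(-100.6))
(np.float64(149.8), np.float64(-138.2))
```

The tape is at −48° and the target is −21.3°, which leaves 26–27°.

Emit:
apply_moves([
  [[-0.02, -0.5, 0], -2.2, 0],
  [[-0.02, -0.5, 0], -2.2, 0],
  [[-0.02, -0.5, 0], -2.2, 0],
  [[-0.02, -0.5, 0], -2.2, 0],
  [[-0.02, -0.5, 0], -2.2, 0],
  [[-0.02, -0.5, 0], -2, 0],
  [[-0.02, -0.5, 0], -2, 0],
  [[-0.02, -0.5, 0], -2, 0],
  [[-0.02, -0.4, 0], -1.5, 0],
  [[0, -0.3, 0], -1, 0],
])

```text
time_s: 10.55
eef_pos: [461.7, 83.6, 51.4]
ee_rot: [-0.002, 0.132, 0.991, -0.001]
wrist_force: [0.5, 1.4, 0.5]
gripper_width: 1.1
```

```bash
python3 go.py 170 142 52;python3 - <<'E'
from h import *
im=eyes.get_image("top")[:,:,::-1];cv2.imwrite("pics/t4.png",cv2.resize(im[135:255,185:305],(600,600),interpolation=cv2.INTER_CUBIC))
E
```

```text
t 10.55 pos [461.7  83.6  51.4] tool y ang 74.8 polar 142.3 161.9 w 1.110722934711072 F [0.5 1.4 0.5] j [ 0.13  0.11  2.21 -0.    0.83 -1.18]
shift cm [-0.07 -2.   -0.06] roll -5.2 zaxis [-0.004 -0.002 -1.   ]
```

View pics/t4.png

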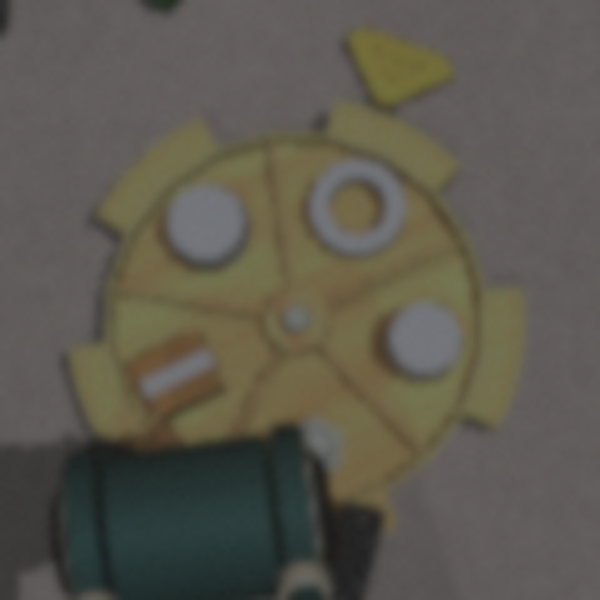

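Run:
```python
from tp import *
c=eyes.get_calibration("top")
def a(u,v,z):
    p=pt(c,185+u/5,135+v/5,z);d=p[:2]-C;return np.hypot(*d).round(1),np.degrees(np.arctan2(d[1],d[0])).round(1)
print("tape",a(356,206,59))
for u,v in [(335,100),(460,163)]:print(a(u,v,50))
```

```text
tape (np.float64(84.0), np.float64(-30.0))
(np.float64(149.1), np.float64(-11.2))
(np.float64(152.1), np.float64(-47.5))
```

Emit:
apply_moves([
  [[-0.02, -0.4, 0], -1.6, 0],
  [[-0.02, -0.4, 0], -1.6, 0],
  [[-0.02, -0.4, 0], -1.6, 0],
  [[-0.02, -0.4, 0], -1.6, 0],
  [[-0.02, -0.25, 0], -1, 0],
  [[0, 0, 0], 0, 0],
  [[0, 0, 0], 0, 0],
])

```text
time_s: 11.48
eef_pos: [457.4, 64.3, 50.7]
ee_rot: [-0.003, 0.065, 0.998, -0.001]
wrist_force: [0.4, 0.7, -0.2]
gripper_width: 0.5
```

```bash
python3 go.py 170 142 52;python3 - <<'E'
from h import *
im=eyes.get_image("top")[:,:,::-1];cv2.imwrite("pics/t5.png",cv2.resize(im[135:255,185:305],(600,600),interpolation=cv2.INTER_CUBIC))
E
```

```text
t 11.475 pos [457.4  64.3  50.7] tool y ang 82.5 polar 141.8 169.9 w 0.5129092428182584 F [ 0.4  0.7 -0.2] j [ 0.09  0.1   2.22 -0.    0.83 -1.35]
shift cm [ 0.02 -0.02 -0.13] roll 2.5 zaxis [-0.007 -0.002 -1.   ]
```

View pics/t5.png

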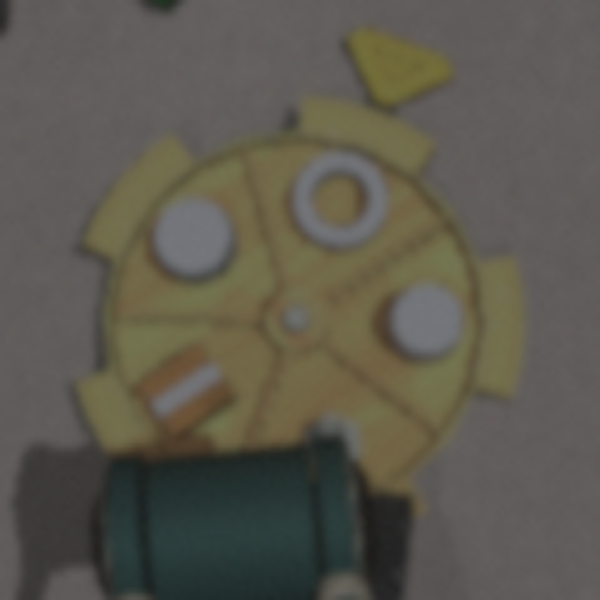

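```bash
python3 - <<'E'
from tp import *
c=eyes.get_calibration("top")
def a(u,v,z):
    p=pt(c,185+u/5,135+v/5,z);d=p[:2]-C;return np.hypot(*d).round(1),np.degrees(np.arctan2(d[1],d[0])).round(1)
print("tape",a(340,199,59))
for u,v in [(302,95),(435,145)]:print(a(u,v,50))
E
python3 go.py 165 142 52
```

```text
tape (np.float64(83.7), np.float64(-22.1))
(np.float64(150.0), np.float64(-2.6))
(np.float64(149.6), np.float64(-39.7))
t 11.525 pos [457.4  64.3  50.7] tool y ang 82.5 polar 141.8 169.9 w 0.5395377234224474 F [0.  0.8 0.6] j [ 0.09  0.1   2.22 -0.    0.83 -1.35]
shift cm [-0.08  1.21 -0.13] roll 7.5 zaxis [-0.007 -0.002 -1.   ]
```

The tape is now at −22.1° (lobe centre −21.2°) and the arrow is at −21.3°. I'll back off from the face and lift straight out.

Emit:
apply_moves([
  [[0.2, 0.6, 0], 0, 0],
  [[0.1, 0.6, -0.3], 0, 0],
  [[0.2, 0, -2], 0, 0],
  [[0, 0, -4], 0, 0],
  [[0, 0, -5], 0, 0],
  [[-1, 0, -5], 0, 0],
  [[-5, 0, -2], 0, 0],
  [[-5, 0, 0], 0, 0],
  [[0, 0, 0], 0, 0],
])

```text
time_s: 12.65
eef_pos: [565.9, 67.1, 239.9]
ee_rot: [-0.003, 0.064, 0.998, -0.001]
wrist_force: [-1.0, -0.1, -0.2]
gripper_width: 0.6
```

```bash
python3 go.py 165 142 52
```

```text
t 12.65 pos [565.9  67.1 239.9] tool y ang 82.7 polar 41.6 138.4 w 0.5605913411525716 F [-1.  -0.1 -0.2] j [ 0.08  0.08  1.85 -0.    1.22 -1.37]
shift cm [10.53 -0.39 18.85] roll 7.7 zaxis [-0.006 -0.002 -1.   ]
```

Emit:
apply_moves([
  [[0, 5, -1], 0, 0],
  [[0, 6, 0], 0, 0],
  [[0, 6, 0], 0, 0],
  [[0, 6, 0], 0, 0],
  [[0, 6, 0], 0, 0],
  [[0, 6, 0], 0, 0],
  [[0, 0, 0], 0, 0],
])

```text
time_s: 13.52
eef_pos: [603.8, 425.0, 246.2]
ee_rot: [-0.007, 0.064, 0.998, -0.004]
wrist_force: [0.2, -0.6, -0.4]
gripper_width: 0.6
```

Run:
```python
from meas import *
c=eyes.get_calibration("top");im=eyes.get_image("top");s=eyes.get_image("scene")
cv2.imwrite("pics/t6.png",cv2.resize(im[135:255,185:305,::-1],(600,600),interpolation=cv2.INTER_CUBIC))
cv2.imwrite("pics/s6.png",cv2.resize(s[150:240,200:330,::-1],(780,540),interpolation=cv2.INTER_CUBIC))
for k,v in run(im.copy(),c).items():print(k,np.round(v,1))
```

```text
c [619.7   7.7 165. ]
phase72 18.5
```

View pics/t6.png

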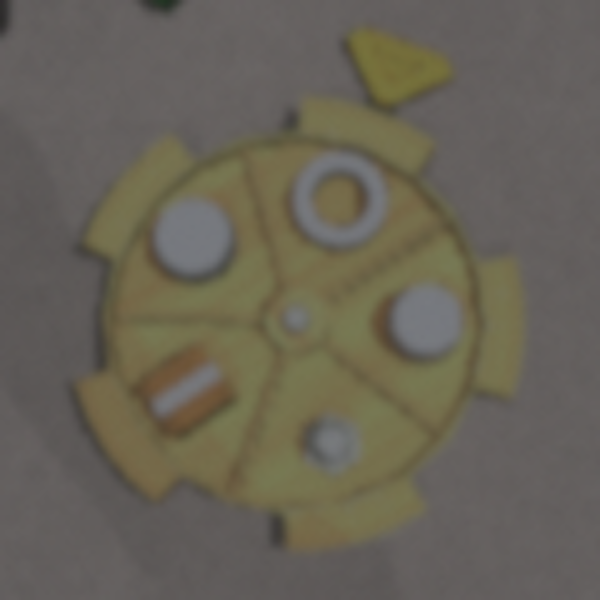

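View pics/s6.png

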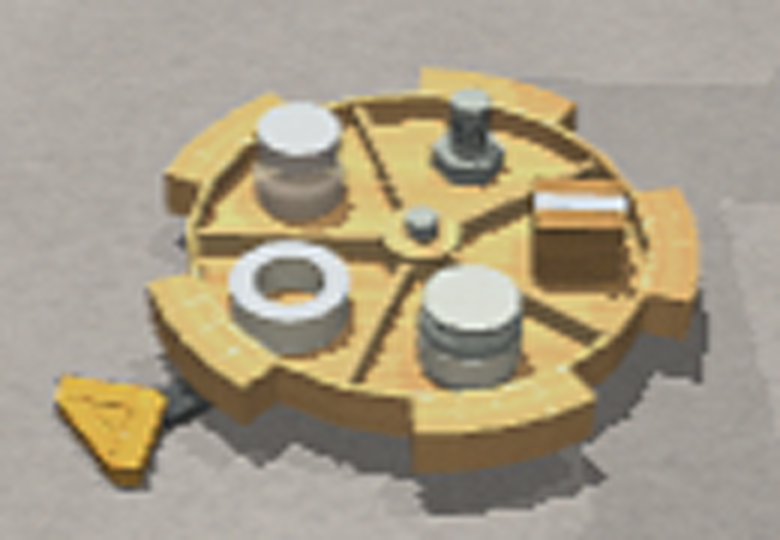

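Run:
```python
from tp import *
c=eyes.get_calibration("scene");t=eyes.get_calibration("top")
f=lambda p:((p[:2]-C).round(1),np.degrees(np.arctan2(p[1]-C[1],p[0]-C[0])).round(1))
print("scene tape",f(pt(c,200+291/6,150+282/6,59)),"arrow",f(pt(c,200+115/6,150+420/6,16)))
print("top tape",f(pt(t,185+340/5,135+199/5,59)),"arrow",f(pt(t,263.57,147.9,16)))
# moved since t5?
a=cv2.imread("pics/t5.png")[80:300,60:540].astype(int);b=cv2.imread("pics/t6.png")[80:300,60:540].astype(int);print(abs(a-b).mean(),abs(a-b).max())
job.job_done()
```

```text
scene tape (array([ 82.1, -24.5]), np.float64(-16.6)) arrow (array([183.8, -62.7]), np.float64(-18.8))
top tape (array([ 77.5, -31.5]), np.float64(-22.1)) arrow (array([178.4, -69.4]), np.float64(-21.2))
2.956691919191919 14
the job is handed in; nothing more can be done
```

I turned the carousel about 101° counter-clockwise, pushing one lobe's end face with the closed fingertips from inside a notch. Then I backed off, lifted clear and handed the job in at about 13.6 s of the 64 s allowed.

**Alignment, last check:**

| View | Tape bearing | Arrow bearing | Sideways offset |
|---|---|---|---|
| Top camera | −22.1° | −21.2° | about 1.5 mm |
| Scene camera | −16.6° | −18.8° | about 3 mm, the other way |

The two cameras differ by 2–6° in absolute bearing. Measured against the arrow in the same view, both put the tape well inside the 14 mm limit.

**Rest and goods:** The tray looked the same in the top view before and after I withdrew, so it was standing still. All five goods stood upright in their bays. No force above about 2 N showed in the readings I took.

**What failed or was not checked:** My automatic circle fit failed on the final picture, because the arrow and tray colours ran together. The final bearings therefore come from points I picked by hand. I did not re-measure the brush, spatula, big carton or filler can. The arm passed them only at height.

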